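Free the seized bung of the deep-blue paint tin

TASK

The bung of the deep-blue paint tin has dried in; pulled straight it only lifts the tin out of its frame. Grip its wing and work it free by twisting it to and fro while drawing it up slowly, keeping the tin down in its frame, then put the bung in the red tray.

Things in the scene. Friction and masses are not known exactly. Their poses are not given: they have to be found in the camera images.
- bung: Seized deep-blue bung. Round flange 42 across, 6 high; on it an upright wing 44 long (x), 14 thick (y), rising 6 to 40 mm above the origin: grip it across y from above. Below, hidden in the tin, a round shank 22 across, 36 long, that gives sideways about 3 mm. 65 to 105 g. Origin: centre of the flange's underside, which rests on the tin's top, 79 mm above the table. z up, on the shank's axis.
- stand: Black square frame, 106 x 106 mm, rim 12 high, fixed to the table, holding the deep-blue tin (steel with deep-blue band, 86 x 86 mm, top 79 mm above the table). Origin: centre of its underside, on the table, on the bung's axis; x, y along the sides, z up. Yellow and pale-blue look-alikes with fixed bungs stand near.
- tin (a joint): Lift of the deep-blue tin out of its frame, m (0 = fully down). It cannot turn; a pull over 11 N lifts it, let go it sinks. The shank is held by 17 to 27 N of dry friction until raised 30 mm, acting against its sliding: turning faster (at 11 mm radius) than rising leaves little against the pull. Swings of 1.4 rad in 1 s, each rising 4 to 5 mm, free it in 6 to 9.
- tray: Red open tray, 160 (x) x 130 (y) x 25 mm high, walls and floor 4 thick, fixed to the table. Origin: centre of its underside, on the table; x, y along the sides, z up.

How it is judged (in metres and radians):
On the way:
1. the bung is drawn clear of its tin (z of bung in the frame of stand above 0.116 m), for 0.1 s.
At the end, for the whole second after the job is handed in: The bung lies or stands at rest inside the tray (its origin within the tray's walls and less than 55 mm above the tray's underside), let go, and the deep-blue tin is fully down in its frame (within 4 mm) (x of bung in the frame of tray between -0.075 and 0.075 m and y of bung in the frame of tray between -0.06 and 0.06 m and z of bung in the frame of tray below 0.055 m and linear speed of bung below 0.03 m/s and value of joint tin below 0.004 m); the robot touches nothing.
It fails at once if the deep-blue tin is lifted more than 12 mm out of its frame (value of joint tin above 0.012 m).
It also fails if it takes over 64 s, if anything falls off the work surface, if the arm or the gripper's body presses on something with over 40 N, if the wrist force passes 120 N, or if a joint passes its speed limit or range.

ROBOT

A 6-joint arm with a two-finger parallel gripper is mounted at the origin on the work surface. World frame = base frame: x ahead of the robot, y to its left, z up, the work surface at z = 0. Lengths are in m, angles in degrees, forces in N, time in s.
With the tool pointing down it reaches from about 0.3 to 0.75 m from the base axis. Payload 8.5 kg.
Tool frame: the origin (TCP) lies at the very end of the fingers, on their centre line; the grasp point (between the pads) lies 19 mm behind it; z points along the fingers, y is the line along which they close (so a half turn about z gives the same grasp; the last joint's range is limited). The gripper opens to 85 mm and grips with 20 to 120 N. Pads are 22 mm wide; open, the fingers measure 114 mm over their backs; the gripper's body (76 mm by 85 mm) begins 54 mm behind the grasp point. The pads swing forward as they close: fully open they stand 13 mm farther back than shut.
Start: joints at [-86.362, 21.807, 74.336, -0, 83.858, -12.336], TCP at [0.151, -0.529, 0.192] pointing down, gripper open.
Joint ranges: [-178.18, 178.18], [-50.72, 133.34], [12.68, 142.11], [-81.47, 261.47], [9.98, 163.14], [-165.26, 165.26]. Speed limits (degrees/s): [136.94, 136.94, 180, 180, 180, 180].

INTERFACE

Orientations are given as a 3x3 rotation matrix whose columns are the frame's x, y, z axes.
In Python, from rig import observe, cams, ticket gives the robot as it stands.
- The arm moves only by the tool move_arm, never from a script. Its arguments are lists of equal length, an entry for each row: "jaw": the finger opening in cm, from 0 to 8.54; "dp": the shift along the tool's x, y, z in cm, a list of three; "turn": the turn, a rotation vector about the tool's x, y, z in rad, a list of three. In form: {"jaw": [jaw, ...], "dp": [[tx, ty, tz], ...], "turn": [[wx, wy, wz], ...]}. A call has 1 to 12 rows; each row shifts and turns the commanded pose from where the row before left it, along the tool's axes as they then stand; what a row does not reach is not made up. A row lasts 1/12 s, in which the tool goes at most 41.7 mm and 7.16 degrees, less where a joint would pass 70% of its speed; a pose out of reach is approached as far as the arm can. A call is refused whole if a number of a shift passes 4.17 or a number of a turn 0.125, either way. A call with a gripper value outside its range is refused whole. The fingers move at their own pace and stop on an object; "force" is the grip in N (left out, the last holds). Time passes only in rows, so rows that do not move let the fingers close. It gives the time, the measured TCP pose, the force, the opening and the grip force at its end, in the units of the state.
- observe(): the state, without advancing time (a new reading comes with each control period).
- cams.get_image(name): name is "side" or "top"; returns (picture, depth): 400x640x3 uint8, red, green, blue; 400x640 float32, m along the optical axis (not along the pixel's ray), 0 where there is no reading.
- cams.calibration(name): a dict with "vertical_fov" (degrees; the focal length in pixels is half the picture's height over the tangent of half this angle, whatever the lens; pixels are square), "cx", "cy" (the principal point, pixels), "view" (4x4, takes a point from world to camera coordinates). Camera axes: x right, y up, looking along -z (the intrinsics and any distortion apply to the point x, -y, -z); pixel columns grow to the right and rows downward; lengths in m; the calibration is good to about 2 mm. A picture is of the moment at which its call begins. calibration takes no time and is no camera call.
- ticket.close_job(): hands the job in; it is judged then, once.
Trained networks look in the newest picture that a camera, given by its name, has taken for a name from the list of things; names that differ only in an ending like _2 or _b are one class to them, and where a whole thing is asked for, a point or a joint stands for the part that bears it (a point fixed in the world has none). Each returns a list of dicts, best first, with "p" (0 to 1); they miss things now and then, are a little off and sometimes report something else, mostly with a low value. They report only what shows in the picture. A call takes as long as a camera call.
- cams.spot_in(camera, query): "box" ([centre column, centre row, width, height] as shares, 0 to 1, of the picture: columns of its width, rows of its height, round what is visible of it).
- cams.outline_of(camera, query): "mask" (400x640 bool, what is visible of it) and "box" ([centre column, centre row, width, height] as shares, 0 to 1, of the picture: columns of its width, rows of its height, round what is visible of it).
- cams.mark_of(camera, query): "location" ([column, row] as shares, 0 to 1, of the picture: columns of its width, rows of its height: a listed point, or the origin of a listed thing).
The state is a dict: "time_s": time; "q": joint angles; "qvel": joint speeds; "joint_efforts": joint torques, N m; "position": TCP position; "tool_rot": TCP orientation; "ft_force": force on the tool from outside, world axes, zero at the start; "wrist_torque": the same for the moment, N m; "grip_width": finger opening in m; "gripper_force": force on a finger pad.
Only numpy, scipy, OpenCV 4.12 (cv2) and the standard library are available. Lean on these libraries where they do the work, as an engineer would, in place of code of your own. Each camera call takes 0.05 s, during which the arm holds its last target. There are 200 camera calls.

## Working session

There is one attempt and no reset: what is moved stays moved. The work goes in short steps, Python scripts to look and compute and a tool call to move; the robot and the scene stay as the last step left them, time stands still between calls to the robot, and variables do not carry over. Pictures are saved under pics/ and viewed, at most 10 in all, crops included, and the job is handed in when it is done.

Besides the shell and the picture viewer there is one more tool, called after "Call:" as name(argument=value, ...) on one line, values as JSON. move_arm: Moves the arm, as the interface text tells. Its arguments: {"type":"object","properties":{"jaw":{"type":"array","items":{"type":"number"}},"dp":{"type":"array","items":{"type":"array","items":{"type":"number"}}},"turn":{"type":"array","items":{"type":"array","items":{"type":"number"}}},"force":{"type":"number"}},"required":["jaw","dp","turn"]}

```bash
mkdir -p pics; cat > h.py <<'E'
import numpy as np,cv2
from rig import observe,cams,ticket
def K(n):
    c=cams.calibration(n); f=200/np.tan(np.radians(c['vertical_fov'])/2); return c,f
def world(n,d,u,v):
    c,f=K(n); z=d
    p=np.array([(u-c['cx'])/f*z,-(v-c['cy'])/f*z,-z,1+0*z] if np.isscalar(z) else [(u-c['cx'])/f*z,-(v-c['cy'])/f*z,-z,np.ones_like(z)])
    return (np.linalg.inv(np.array(c['view']))@p)[:3]
def cloud(n,d):
    v,u=np.mgrid[0:400,0:640].astype(float); P=world(n,d.astype(float).ravel(),u.ravel(),v.ravel())
    return P.T.reshape(400,640,3)
E
python3 - <<'E'
from h import *
for n in ['top','side']:
    im,d=cams.get_image(n); cv2.imwrite(f'pics/{n}1.png',im[...,::-1]); np.save(f'{n}1.npy',d)
    print(n,cams.calibration(n))
    P=cloud(n,d)
    for q in ['bung','stand','tray']:
        for r in cams.outline_of(n,q)[:2]:
            m=r['mask']&(d>0); X=P[m]; print(q,r['p'],np.round(np.array(r['box'])*[640,400,640,400]),m.sum(),np.median(X,0).round(3) if m.any() else '',np.percentile(X,[2,98],axis=0).round(3).tolist() if m.any() else '')
o=observe(); print(o['position'],o['tool_rot'],o['time_s'],o['grip_width'])
E
```

```text
top {'vertical_fov': 45.562141073394116, 'cx': 319.499184702387, 'cy': 202.09106618880944, 'view': array([[-0.00681181, -0.9998295 ,  0.0171629 , -0.01898355],
       [ 0.99290204, -0.0047246 ,  0.11884118, -0.55968919],
       [-0.11873983,  0.0178506 ,  0.99276493, -1.06475254],
       [ 0.        ,  0.        ,  0.        ,  1.        ]])}
bung 0.75 [352. 224.  15.  21.] 262 [ 0.504 -0.094  0.104] [[0.486, -0.114, 0.081], [0.522, -0.079, 0.122]]
stand 0.91 [352. 228.  55.  50.] 1750 [ 0.497 -0.088  0.077] [[0.452, -0.144, 0.007], [0.554, -0.044, 0.082]]
tray 0.71 [264. 212.  67.  75.] 3845 [0.543 0.106 0.004] [[0.464, 0.039, -0.001], [0.622, 0.174, 0.026]]
side {'vertical_fov': 50.867354800015605, 'cx': 316.5187802904212, 'cy': 199.92517015267597, 'view': array([[-0.93773579, -0.34676411, -0.02015558,  0.4935636 ],
       [ 0.20310443, -0.59446829,  0.7780463 , -0.18748638],
       [-0.28178038,  0.72550817,  0.62788352, -0.83352105],
       [ 0.        ,  0.        ,  0.        ,  1.        ]])}
bung 0.85 [340. 181.  20.  21.] 343 [ 0.502 -0.09   0.101] [[0.482, -0.101, 0.082], [0.522, -0.076, 0.12]]
stand 0.86 [339. 204.  63.  55.] 1989 [ 0.489 -0.059  0.049] [[0.45, -0.129, 0.003], [0.555, -0.039, 0.081]]
tray 0.64 [291. 263.  98.  75.] 4183 [0.54  0.107 0.005] [[0.457, 0.036, 0.001], [0.624, 0.182, 0.026]]
[ 0.15134432 -0.5287087   0.19224171] [[ 9.61386377e-01  2.75202168e-01 -2.82814223e-05]
 [ 2.75202168e-01 -9.61386359e-01  1.87639593e-04]
 [ 2.44494491e-05 -1.88177257e-04 -9.99999982e-01]] 0.4 0.08555249831018576
```

View pics/top1.png

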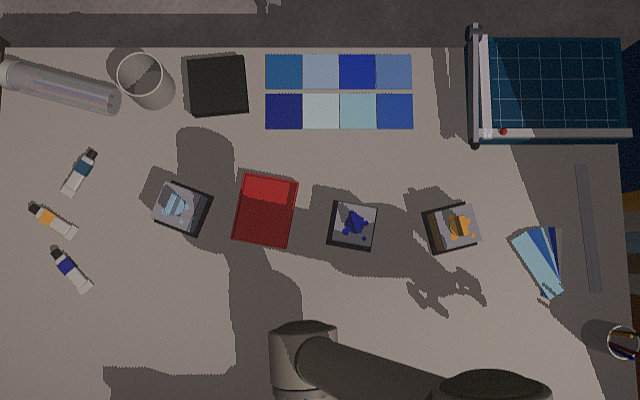

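View pics/side1.png

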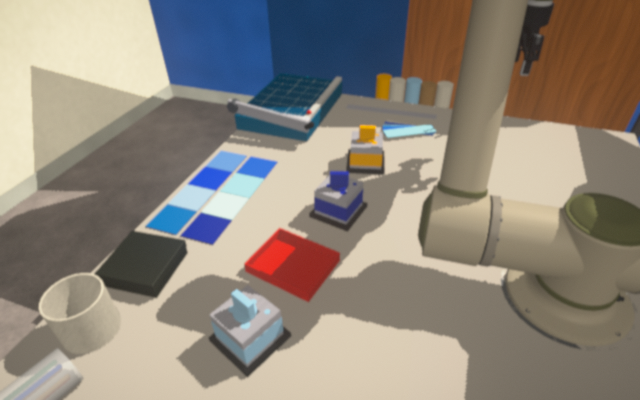

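The deep-blue tin is at top (352,226) and side (340,195), with the tray at top (264,212). Next I'll get the wing's direction and centre.

```bash
python3 - <<'E'
from h import *
A={n:cloud(n,np.load(n+'1.npy')).reshape(-1,3) for n in ['top','side']}
A['both']=np.vstack(list(A.values()))
for n,P in A.items():
    r=np.hypot(P[:,0]-.503,P[:,1]+.092)
    for lo,hi,R in [(.112,.125,.04),(.095,.125,.04),(.074,.083,.07),(.0,.085,.09)]:
        Q=P[(r<R)&(P[:,2]>lo)&(P[:,2]<hi)]
        if lo==0: Q=Q[Q[:,2]>.007]
        c,s,a=cv2.minAreaRect((Q[:,:2]*1000).astype(np.float32))
        w,v=np.linalg.eigh(np.cov(Q[:,:2].T)); e=v[:,1]
        print(n,lo,len(Q),np.round(c,1),np.round(s,1),round(a,1),'mean',Q.mean(0).round(4),'pca',np.degrees(np.arctan2(e[1],e[0])).round(1),np.sqrt(w).round(4),'zmax',np.percentile(Q[:,2],[50,95]).round(4))
    r=np.hypot(P[:,0]-.543,P[:,1]-.106)
    Q=P[(r<.12)&(P[:,2]>.018)&(P[:,2]<.03)]
    print('tray',np.round(cv2.minAreaRect((Q[:,:2]*1000).astype(np.float32))[0],0),cv2.minAreaRect((Q[:,:2]*1000).astype(np.float32))[1:])
d=np.load('top1.npy');im=cv2.imread('pics/top1.png')[185:265,310:400]
s=cv2.imread('pics/side1.png')[155:235,295:385]
cv2.imwrite('pics/crop1.png',cv2.resize(np.hstack([im,s]),None,fx=4.4,fy=4.4,interpolation=cv2.INTER_CUBIC))
E
```

```text
top 0.112 139 [505.4 -96.7] [43.6 14.2] 17.8 mean [ 0.5049 -0.0967  0.1179] pca -162.7 [0.0042 0.0126] zmax [0.1181 0.1216]
top 0.095 154 [505.4 -96.7] [43.6 14.2] 17.8 mean [ 0.5048 -0.096   0.1164] pca -162.4 [0.0044 0.0126] zmax [0.1179 0.1215]
top 0.074 1227 [505.4 -97.3] [86.5 86. ] 79.2 mean [ 0.505  -0.0967  0.0785] pca 147.2 [0.0269 0.0271] zmax [0.0785 0.0817]
top 0.0 1806 [505.5 -97.3] [106.1 106. ] 79.3 mean [ 0.501  -0.0922  0.062 ] pca -139.1 [0.0298 0.0309] zmax [0.0776 0.0822]
tray [543. 106.] ((130.58705139160156, 159.95477294921875), 79.02709197998047)
side 0.112 104 [503.4 -94.7] [41.9 14.8] 20.4 mean [ 0.5025 -0.093   0.1176] pca -161.0 [0.0042 0.0126] zmax [0.1183 0.1206]
side 0.095 215 [503.3 -94.6] [42.  15.8] 17.4 mean [ 0.5023 -0.0914  0.1103] pca -161.6 [0.0035 0.0128] zmax [0.1111 0.1201]
side 0.074 600 [503.5 -95.5] [90.3 86.6] 78.8 mean [ 0.4997 -0.0825  0.0791] pca -154.0 [0.0217 0.03  ] zmax [0.0792 0.0814]
side 0.0 1921 [503.9 -95.1] [107.5 107.2] 78.9 mean [ 0.496  -0.0708  0.0501] pca -152.1 [0.0214 0.0338] zmax [0.0544 0.0807]
tray [542. 107.] ((132.96910095214844, 162.2533721923828), 79.0141830444336)
both 0.112 243 [504.8 -95.3] [43.8 17.3] 18.6 mean [ 0.5039 -0.0951  0.1178] pca -162.5 [0.0047 0.0126] zmax [0.1182 0.1212]
both 0.095 369 [504.6 -95.1] [44.1 17.6] 17.4 mean [ 0.5034 -0.0933  0.1128] pca -162.4 [0.0047 0.0127] zmax [0.1162 0.1208]
both 0.074 1827 [504.5 -95.6] [90.2 88.5] 79.2 mean [ 0.5033 -0.092   0.0787] pca -153.1 [0.0264 0.028 ] zmax [0.0788 0.0816]
both 0.0 3727 [504.5 -95.8] [108.8 108.6] 79.2 mean [ 0.4984 -0.0812  0.0559] pca -144.6 [0.0278 0.0326] zmax [0.0751 0.0815]
tray [542. 107.] ((132.96910095214844, 162.2533721923828), 79.0141830444336)
```

View pics/crop1.png

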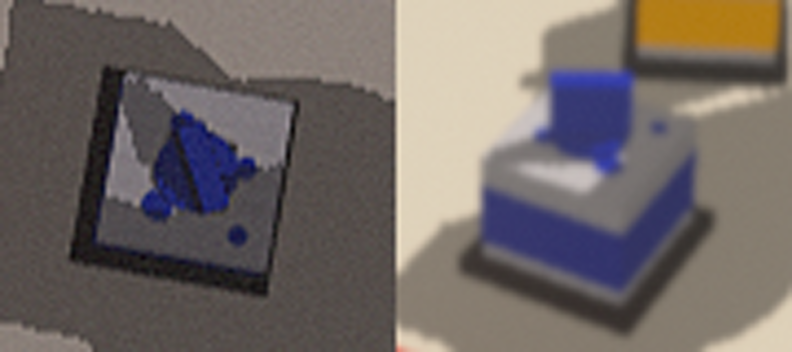

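The wing points along 17.5° in the world, with its axis at about (0.5045, -0.096), and its top matches the expected 119 mm. I'm moving over it now.

Call:
move_arm(jaw=[8.5, 8.5, 8.5, 8.5, 8.5, 8.5, 8.5, 8.5], dp=[[2.87, -1.99, 0], [2.87, -1.99, 0], [2.87, -1.99, 0], [2.87, -1.99, 0], [2.87, -1.99, 0], [2.87, -1.99, 0], [2.87, -1.99, 0], [2.87, -1.99, 0]], turn=[[0, 0, 0], [0, 0, 0], [0, 0, 0], [0, 0, 0], [0, 0, 0], [0, 0, 0], [0, 0, 0], [0, 0, 0]], force=100)

```text
time_s: 1.07
position: [0.329, -0.3111, 0.1925]
tool_rot: [[0.961, 0.275, 0.0], [0.275, -0.961, -0.0], [0.0, 0.0, -1.0]]
ft_force: [0.7, -0.6, -0.5]
grip_width: 0.0847
gripper_force: 0.0
```

Call:
move_arm(jaw=[8.5, 8.5, 8.5, 8.5, 8.5, 8.5, 8.5, 8.5, 8.5, 6, 6, 6], dp=[[2.87, -1.99, 0], [2.87, -1.99, 0], [2.87, -1.99, 0], [2.87, -1.99, 0], [2.87, -1.99, 0], [2.87, -1.99, 0], [2.87, -1.99, 0], [2.87, -1.99, 0], [0, 0, 0], [0, 0, 0], [0, 0, 0], [0, 0, 0]], turn=[[0, 0, 0], [0, 0, 0], [0, 0, 0], [0, 0, 0], [0, 0, 0], [0, 0, 0], [0, 0, 0], [0, 0, 0], [0, 0, -0.025], [0, 0, 0], [0, 0, 0], [0, 0, 0]])

```text
time_s: 2.07
position: [0.5047, -0.0971, 0.1924]
tool_rot: [[0.955, 0.297, -0.0], [0.297, -0.955, -0.0], [-0.0, 0.0, -1.0]]
ft_force: [-1.4, 0.1, 0.0]
grip_width: 0.06
gripper_force: 0.0
```

Call:
move_arm(jaw=[5, 5, 5, 5, 5, 5, 5, 5, 5, 5], dp=[[0, 0, 1.2], [0, 0, 1.2], [0, 0, 1.2], [0, 0, 1.2], [0, 0, 1.2], [0, 0, 1.2], [0, 0, 1], [0, 0, 0.8], [0, 0, 0], [0, 0, 0]], turn=[[0, 0, 0], [0, 0, 0], [0, 0, 0], [0, 0, 0], [0, 0, 0], [0, 0, 0], [0, 0, 0], [0, 0, 0], [0, 0, 0], [0, 0, 0]])

```text
time_s: 2.9
position: [0.505, -0.0969, 0.1025]
tool_rot: [[0.955, 0.298, -0.0], [0.298, -0.955, 0.0], [-0.0, -0.0, -1.0]]
ft_force: [-0.1, 0.1, 1.4]
grip_width: 0.0502
gripper_force: 0.0
```

```bash
python3 - <<'E'
from h import *
im=[cams.get_image(n)[0] for n in ['top','side']]
o=observe();print(o['position'],o['ft_force'],o['q'])
a=cv2.resize(im[0][165:275,300:410],(400,400));b=cv2.resize(im[1][125:235,285:395],(400,400),interpolation=cv2.INTER_CUBIC)
cv2.imwrite('pics/near.png',np.hstack([a,b])[...,::-1])
E
```

```text
[ 0.50544463 -0.09670438  0.1029856 ] [-0.43672042  0.51387203  0.17330768] [-2.40308695e+01  2.32303198e+01  8.82237442e+01  1.86123361e-03
  6.84785844e+01  4.85961737e+01]
```

View pics/near.png

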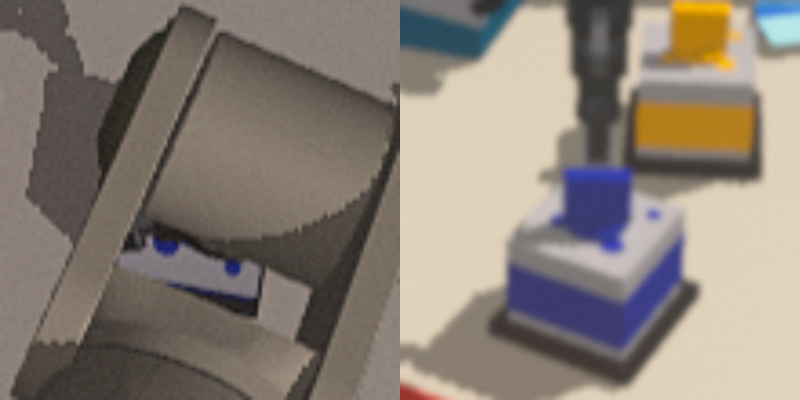

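Something's off: in the side view the fingers seem to stand behind the wing instead of straddling it. I'll compare the gripper's depth cloud with the reported TCP.

```bash
python3 - <<'E'
from h import *
im,d=cams.get_image('side'); o=observe()
c,f=K('side')
def proj(p):
    q=np.array(c['view'])@np.r_[p,1]; return (c['cx']+f*q[0]/-q[2], c['cy']-f*q[1]/-q[2], -q[2])
R=np.array(o['tool_rot']);p=np.array(o['position'])
for s in [-.025,0,.025]:
    for zz in [0,-.05,-.1]:
        u,v,z=proj(p+R@[0,s,zz]); print(s,zz,round(u),round(v),round(z,3),'depth',d[int(v),int(u)],im[int(v),int(u)])
P=cloud('side',d)
np.set_printoptions(suppress=True)
for v in range(100,182,4): 
    u=339; print(v,P[v,u].round(3),im[v,u])
cv2.imwrite('pics/side2.png',im[...,::-1])
cv2.imwrite('pics/side2c.png',cv2.resize(im[90:210,280:400],(600,600),interpolation=cv2.INTER_CUBIC)[...,::-1])
E
```

```text
-0.025 0 338 184 0.962 depth 0.98294085 [ 57  59 115]
-0.025 -0.05 339 166 0.931 depth 0.9109404 [63 60 59]
-0.025 -0.1 339 146 0.899 depth 0.861225 [63 60 58]
0 0 338 177 0.981 depth 0.97304964 [ 53  56 115]
0 -0.05 339 159 0.95 depth 0.90588975 [62 59 57]
0 -0.1 339 140 0.918 depth 0.8402915 [84 82 81]
0.025 0 338 171 1.001 depth 0.9748806 [ 84  87 152]
0.025 -0.05 339 153 0.969 depth 0.8802127 [68 66 65]
0.025 -0.1 339 134 0.938 depth 0.84836465 [110 107 105]
100 [ 0.496 -0.062  0.315] [60 61 58]
104 [ 0.495 -0.061  0.307] [49 48 48]
108 [ 0.495 -0.06   0.299] [50 49 50]
112 [ 0.494 -0.059  0.291] [51 50 49]
116 [ 0.495 -0.06   0.281] [53 52 49]
120 [ 0.495 -0.06   0.272] [52 50 51]
124 [ 0.494 -0.059  0.264] [55 54 53]
128 [ 0.495 -0.062  0.253] [79 77 75]
132 [ 0.491 -0.051  0.251] [106 102 101]
136 [ 0.488 -0.042  0.247] [109 107 106]
140 [ 0.485 -0.033  0.243] [88 86 83]
144 [ 0.486 -0.034  0.233] [74 72 69]
148 [ 0.487 -0.038  0.221] [59 58 56]
152 [ 0.492 -0.055  0.201] [65 64 61]
156 [ 0.488 -0.045  0.197] [64 61 61]
160 [ 0.494 -0.064  0.174] [62 60 57]
164 [ 0.493 -0.061  0.166] [64 59 56]
168 [ 0.493 -0.061  0.155] [72 70 67]
172 [ 0.505 -0.098  0.117] [ 64  71 170]
176 [ 0.502 -0.09   0.112] [ 56  59 119]
180 [ 0.502 -0.092  0.099] [ 56  57 114]
```

View pics/side2c.png

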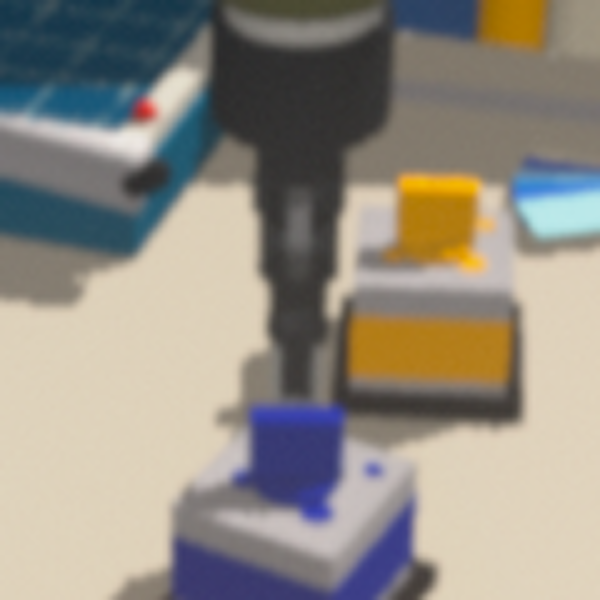

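```bash
python3 - <<'E'
from h import *
np.set_printoptions(suppress=True)
P=cloud('side',np.load('side1.npy')); im=cv2.imread('pics/side1.png')
m=(np.hypot(P[...,0]-.151,P[...,1]+.529)<.1)&(P[...,2]>.1)&(P[...,2]<.5)
v,u=np.nonzero(m); i=np.argsort(P[m][:,2])[:12]
print('start tips',np.c_[u[i],v[i],P[m][i].round(3)])
for n in ['side','top']:
    im,d=cams.get_image(n); P=cloud(n,d)
    m=(np.hypot(P[...,0]-.505,P[...,1]+.097)<.08)&(P[...,2]>.122)
    v,u=np.nonzero(m); i=np.argsort(P[m][:,2])[:12]
    print(n,'now',np.c_[u[i],v[i],P[m][i].round(3)])
o=observe();print(o['position'],o['q'],o['time_s'])
E
```

```text
start tips [[520.     74.      0.147  -0.483   0.246]
 [516.     61.      0.157  -0.573   0.246]
 [526.     74.      0.133  -0.487   0.246]
 [521.     74.      0.145  -0.483   0.246]
 [523.     74.      0.14   -0.484   0.246]
 [527.     74.      0.131  -0.485   0.247]
 [524.     74.      0.138  -0.483   0.247]
 [522.     74.      0.143  -0.481   0.247]
 [525.     74.      0.136  -0.484   0.247]
 [515.     61.      0.16   -0.568   0.247]
 [516.     60.      0.157  -0.575   0.248]
 [528.     74.      0.129  -0.483   0.248]]
side now [[340.    170.      0.493  -0.069   0.145]
 [338.    170.      0.497  -0.067   0.145]
 [339.    170.      0.495  -0.067   0.145]
 [342.    170.      0.488  -0.068   0.146]
 [337.    170.      0.499  -0.064   0.147]
 [338.    169.      0.498  -0.068   0.147]
 [341.    170.      0.49   -0.067   0.147]
 [337.    169.      0.5    -0.067   0.147]
 [343.    169.      0.487  -0.07    0.148]
 [340.    169.      0.493  -0.068   0.148]
 [335.    169.      0.503  -0.064   0.149]
 [339.    169.      0.495  -0.067   0.149]]
top now [[342.    229.      0.488  -0.063   0.188]
 [344.    231.      0.483  -0.067   0.19 ]
 [345.    231.      0.483  -0.069   0.19 ]
 [346.    231.      0.483  -0.071   0.192]
 [343.    230.      0.485  -0.065   0.192]
 [343.    229.      0.487  -0.065   0.192]
 [343.    231.      0.483  -0.065   0.193]
 [336.    234.      0.477  -0.051   0.194]
 [340.    228.      0.489  -0.059   0.197]
 [341.    229.      0.487  -0.061   0.197]
 [339.    230.      0.485  -0.057   0.198]
 [344.    229.      0.487  -0.067   0.198]]
[ 0.50542608 -0.09644128  0.10287232] [-24.00304027  23.23478239  88.23847609  -0.00033286  68.46524188
  48.5962218 ] 3.15
```

The camera puts the fingertips about 40 mm above the reported TCP, both at the start and now. Lowering to the reported z of 0.091 and closing is safe either way, and it will show which one is right.

Call:
move_arm(jaw=[5, 5, 5, 0, 0, 0, 0, 0, 0, 0, 0, 0], dp=[[0, 0, 0.6], [0, 0, 0.5], [0, 0, 0], [0, 0, 0], [0, 0, 0], [0, 0, 0], [0, 0, 0], [0, 0, 0], [0, 0, 0], [0, 0, 0], [0, 0, 0], [0, 0, 0]], turn=[[0, 0, 0], [0, 0, 0], [0, 0, 0], [0, 0, 0], [0, 0, 0], [0, 0, 0], [0, 0, 0], [0, 0, 0], [0, 0, 0], [0, 0, 0], [0, 0, 0], [0, 0, 0]])

```text
time_s: 4.15
position: [0.5052, -0.0963, 0.0913]
tool_rot: [[0.954, 0.299, 0.0], [0.299, -0.954, -0.0], [0.0, 0.0, -1.0]]
ft_force: [-0.3, -0.7, 0.5]
grip_width: -0.0001
gripper_force: 0.0
```

```bash
python3 - <<'E'
from h import *
im=cams.get_image('side')[0]
o=observe();print(o['position'],o['ft_force'],o['grip_width'],o['gripper_force'])
cv2.imwrite('pics/side3c.png',cv2.resize(im[90:210,280:400],(600,600),interpolation=cv2.INTER_CUBIC)[...,::-1])
E
```

```text
[ 0.50519857 -0.09627599  0.09132606] [ 0.07046396 -0.22754551  0.06959063] 0.00015986522788704336 0.0
```

View pics/side3c.png

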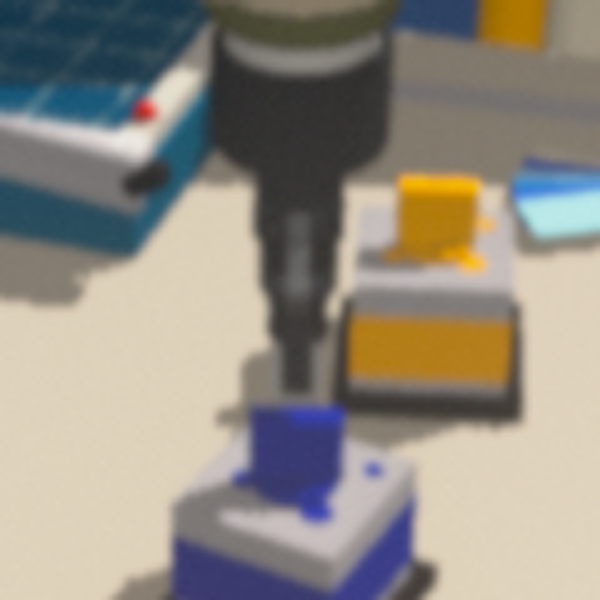

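The fingers closed on nothing, so the reported TCP z is wrong by about 4 cm. I'll measure the closed tip.

```bash
python3 - <<'E'
from h import *
np.set_printoptions(suppress=True)
im,d=cams.get_image('side'); P=cloud('side',d)
m=(np.hypot(P[...,0]-.505,P[...,1]+.097)<.08)&(P[...,2]>.123)&(im.max(2)<100)
v,u=np.nonzero(m)
for r in range(v.max()-12,v.max()+1):
    k=v==r; X=P[m][k]; print(r,u[k].min(),u[k].max(),X.mean(0).round(4),X[:,2].min().round(4))
E
```

```text
156 335 345 [ 0.4929 -0.0661  0.1833] 0.1807
157 335 344 [ 0.4942 -0.0668  0.1801] 0.1789
158 336 343 [ 0.4998 -0.0849  0.1651] 0.1607
159 336 342 [ 0.501  -0.0851  0.162 ] 0.1599
160 336 342 [ 0.5011 -0.0856  0.1591] 0.157
161 336 342 [ 0.5006 -0.0839  0.1576] 0.1555
162 336 342 [ 0.501  -0.0853  0.154 ] 0.1524
163 336 342 [ 0.5006 -0.0842  0.152 ] 0.1509
164 336 342 [ 0.5009 -0.0852  0.1487] 0.1454
165 336 342 [ 0.5011 -0.0859  0.1454] 0.1424
166 336 342 [ 0.5012 -0.0865  0.1424] 0.139
167 336 341 [ 0.5016 -0.0842  0.141 ] 0.1396
168 337 341 [ 0.501  -0.0862  0.1371] 0.1366
```

The true closed tip is about 43 mm above the reported z, and it's fine sideways. I'll open, go down 42 mm and grip.

Call:
move_arm(jaw=[5, 5, 5, 5, 5, 5, 5, 5, 5, 5, 5, 5], dp=[[0, 0, 0], [0, 0, 0], [0, 0, 0], [0, 0, 0], [0, 0, 0], [0, 0, 0.7], [0, 0, 0.7], [0, 0, 0.7], [0, 0, 0.7], [0, 0, 0.7], [0, 0, 0.7], [0, 0, 0]], turn=[[0, 0, 0], [0, 0, 0], [0, 0, 0], [0, 0, 0], [0, 0, 0], [0, 0, 0], [0, 0, 0], [0, 0, 0], [0, 0, 0], [0, 0, 0], [0, 0, 0], [0, 0, 0]])

```text
time_s: 5.25
position: [0.5044, -0.096, 0.0477]
tool_rot: [[0.954, 0.299, -0.002], [0.299, -0.954, 0.001], [-0.002, -0.002, -1.0]]
ft_force: [0.3, 0.2, -0.3]
grip_width: 0.05
gripper_force: 0.0
```

Call:
move_arm(jaw=[1, 1, 1, 1, 1, 1, 1, 1, 1, 1], dp=[[0, 0, 0], [0, 0, 0], [0, 0, 0], [0, 0, 0], [0, 0, 0], [0, 0, 0], [0, 0, 0], [0, 0, 0], [0, 0, 0], [0, 0, 0]], turn=[[0, 0, 0], [0, 0, 0], [0, 0, 0], [0, 0, 0], [0, 0, 0], [0, 0, 0], [0, 0, 0], [0, 0, 0], [0, 0, 0], [0, 0, 0]], force=100)

```text
time_s: 6.08
position: [0.5052, -0.0958, 0.0499]
tool_rot: [[0.954, 0.299, 0.001], [0.299, -0.954, 0.0], [0.001, -0.0, -1.0]]
ft_force: [-0.7, 3.7, 5.7]
grip_width: 0.0123
gripper_force: 98.2
```

Call:
move_arm(jaw=[1, 1, 1, 1, 1, 1, 1], dp=[[0, 0, 0], [0, 0, 0], [0, 0, -0.02], [0, 0, -0.03], [0, 0, -0.03], [0, 0, -0.02], [0, 0, 0]], turn=[[0, 0, 0.1], [0, 0, 0.12], [0, 0, 0.12], [0, 0, 0.12], [0, 0, 0.12], [0, 0, 0.12], [0, 0, 0]])

```text
time_s: 6.67
position: [0.5052, -0.0962, 0.0502]
tool_rot: [[0.921, -0.39, -0.0], [-0.39, -0.921, -0.0], [-0.0, 0.0, -1.0]]
ft_force: [0.5, 1.1, -2.8]
grip_width: 0.0125
gripper_force: 97.5
```

```bash
cat > look.py <<'E'
from h import *
im,d=cams.get_image('side'); P=cloud('side',d).reshape(-1,3); c=im.reshape(-1,3).astype(int)
b=(c[:,2]>1.6*c[:,0])&(c[:,2]>60)
r=np.hypot(P[:,0]-.504,P[:,1]+.096)
Q=P[b&(r<.04)]; print('blue top z',np.percentile(Q[:,2],[90,98]).round(4))
g=P[(r<.07)&(r>.03)&(~b)&(P[:,2]>.06)&(P[:,2]<.1)]; print('tin top z',np.percentile(g[:,2],[50,80]).round(4))
o=observe(); R=np.array(o['tool_rot']); print(o['position'],o['ft_force'],o['wrist_torque'],o['q'],o['grip_width'],'yaw',np.degrees(np.arctan2(R[1,0],R[0,0])),o['time_s'])
E
python3 look.py
```

```text
blue top z [0.1189 0.1207]
tin top z [0.0781 0.0796]
[ 0.50515653 -0.09624502  0.05023173] [ 0.60682126  0.2768855  -2.75951648] [ 0.1532898  -0.01468812 -0.24313736] [-2.39982184e+01  2.71369953e+01  9.21282567e+01  5.73835622e-03
  6.07390796e+01  8.85978114e+01] 0.012711437584782923 yaw -22.598834626551504 6.7167
```

Call:
move_arm(jaw=[1, 1, 1, 1, 1, 1, 1, 1, 1, 1, 1, 1], dp=[[0, 0, 0], [0, 0, -0.03], [0, 0, -0.04], [0, 0, -0.04], [0, 0, -0.04], [0, 0, -0.04], [0, 0, -0.04], [0, 0, -0.04], [0, 0, -0.04], [0, 0, -0.04], [0, 0, -0.04], [0, 0, -0.02]], turn=[[0, 0, -0.117], [0, 0, -0.117], [0, 0, -0.117], [0, 0, -0.117], [0, 0, -0.117], [0, 0, -0.117], [0, 0, -0.117], [0, 0, -0.117], [0, 0, -0.117], [0, 0, -0.117], [0, 0, -0.117], [0, 0, -0.117]])

```text
time_s: 7.72
position: [0.5045, -0.096, 0.0536]
tool_rot: [[0.526, 0.851, -0.002], [0.851, -0.526, 0.001], [-0.0, -0.002, -1.0]]
ft_force: [0.1, 0.8, -6.5]
grip_width: 0.0126
gripper_force: 97.5
```

```bash
python3 look.py
```

```text
blue top z [0.1222 0.1241]
tin top z [0.0782 0.0798]
[ 0.50446008 -0.09602205  0.05364272] [-0.35758962  0.35484276 -8.04564992] [0.06248567 0.07431896 0.17796453] [-2.40037048e+01  2.68562915e+01  9.19145852e+01 -1.27325174e-03
  6.13569354e+01  7.31115895e+00] 0.012218038118998197 yaw 58.68576708047427 7.7667
```

The bung rose 3.4 mm and the tin stayed down. Continuing the swings.

Call:
move_arm(jaw=[1, 1, 1, 1, 1, 1, 1, 1, 1, 1, 1, 1], dp=[[0, 0, 0], [0, 0, -0.02], [0, 0, -0.04], [0, 0, -0.04], [0, 0, -0.04], [0, 0, -0.04], [0, 0, -0.04], [0, 0, -0.04], [0, 0, -0.04], [0, 0, -0.04], [0, 0, -0.04], [0, 0, -0.02]], turn=[[0, 0, 0.117], [0, 0, 0.117], [0, 0, 0.117], [0, 0, 0.117], [0, 0, 0.117], [0, 0, 0.117], [0, 0, 0.117], [0, 0, 0.117], [0, 0, 0.117], [0, 0, 0.117], [0, 0, 0.117], [0, 0, 0.117]])

```text
time_s: 8.77
position: [0.5046, -0.0961, 0.0577]
tool_rot: [[0.921, -0.39, -0.002], [-0.39, -0.921, 0.0], [-0.002, 0.0, -1.0]]
ft_force: [0.0, 0.6, -8.9]
grip_width: 0.0121
gripper_force: 97.6
```

Call:
move_arm(jaw=[1, 1, 1, 1, 1, 1, 1, 1, 1, 1, 1, 1], dp=[[0, 0, 0], [0, 0, -0.02], [0, 0, -0.04], [0, 0, -0.04], [0, 0, -0.04], [0, 0, -0.04], [0, 0, -0.04], [0, 0, -0.04], [0, 0, -0.04], [0, 0, -0.04], [0, 0, -0.04], [0, 0, -0.02]], turn=[[0, 0, -0.117], [0, 0, -0.117], [0, 0, -0.117], [0, 0, -0.117], [0, 0, -0.117], [0, 0, -0.117], [0, 0, -0.117], [0, 0, -0.117], [0, 0, -0.117], [0, 0, -0.117], [0, 0, -0.117], [0, 0, -0.117]])

```text
time_s: 9.77
position: [0.5045, -0.096, 0.0616]
tool_rot: [[0.529, 0.849, -0.002], [0.849, -0.529, 0.001], [-0.0, -0.002, -1.0]]
ft_force: [-0.1, 0.5, -8.2]
grip_width: 0.0124
gripper_force: 97.5
```

```bash
python3 look.py
```

```text
blue top z [0.1304 0.1321]
tin top z [0.0783 0.0798]
[ 0.5045307  -0.09597252  0.06166264] [ 0.22492195  0.5450907  -8.79239226] [0.12764835 0.02931879 0.09436792] [-2.39989227e+01  2.62276721e+01  9.13587682e+01  5.76420480e-03
  6.25366195e+01  7.51507573e+00] 0.01272581715497122 yaw 58.483349562895015 9.8167
```

Up 11.5 mm with the tin still down. It needs more than 30 mm.

Call:
move_arm(jaw=[1, 1, 1, 1, 1, 1, 1, 1, 1, 1, 1, 1], dp=[[0, 0, 0], [0, 0, -0.02], [0, 0, -0.04], [0, 0, -0.04], [0, 0, -0.04], [0, 0, -0.04], [0, 0, -0.04], [0, 0, -0.04], [0, 0, -0.04], [0, 0, -0.04], [0, 0, -0.04], [0, 0, -0.02]], turn=[[0, 0, 0.117], [0, 0, 0.117], [0, 0, 0.117], [0, 0, 0.117], [0, 0, 0.117], [0, 0, 0.117], [0, 0, 0.117], [0, 0, 0.117], [0, 0, 0.117], [0, 0, 0.117], [0, 0, 0.117], [0, 0, 0.117]])

```text
time_s: 10.82
position: [0.5046, -0.0961, 0.0657]
tool_rot: [[0.92, -0.393, -0.002], [-0.393, -0.92, 0.0], [-0.002, 0.0, -1.0]]
ft_force: [-0.0, -0.2, -8.8]
grip_width: 0.0124
gripper_force: 97.5
```

Call:
move_arm(jaw=[1, 1, 1, 1, 1, 1, 1, 1, 1, 1, 1, 1], dp=[[0, 0, 0], [0, 0, -0.02], [0, 0, -0.04], [0, 0, -0.04], [0, 0, -0.04], [0, 0, -0.04], [0, 0, -0.04], [0, 0, -0.04], [0, 0, -0.04], [0, 0, -0.04], [0, 0, -0.04], [0, 0, -0.02]], turn=[[0, 0, -0.117], [0, 0, -0.117], [0, 0, -0.117], [0, 0, -0.117], [0, 0, -0.117], [0, 0, -0.117], [0, 0, -0.117], [0, 0, -0.117], [0, 0, -0.117], [0, 0, -0.117], [0, 0, -0.117], [0, 0, -0.117]])

```text
time_s: 11.82
position: [0.5045, -0.096, 0.0696]
tool_rot: [[0.531, 0.847, -0.002], [0.847, -0.531, 0.001], [-0.0, -0.002, -1.0]]
ft_force: [-1.2, -0.3, -8.9]
grip_width: 0.0125
gripper_force: 97.5
```

```bash
python3 look.py
```

```text
blue top z [0.1377 0.14  ]
tin top z [0.0782 0.0799]
[ 0.50458841 -0.09602291  0.06968064] [ 0.45066361  0.68859144 -9.50445793] [0.10843737 0.00359644 0.11058192] [-2.39985004e+01  2.56134289e+01  9.07873053e+01  4.64065287e-05
  6.37110160e+01  7.67388835e+00] 0.012538782293336317 yaw 58.32760501738044 11.8667
```

Call:
move_arm(jaw=[1, 1, 1, 1, 1, 1, 1, 1, 1, 1, 1, 1], dp=[[0, 0, 0], [0, 0, -0.02], [0, 0, -0.04], [0, 0, -0.04], [0, 0, -0.04], [0, 0, -0.04], [0, 0, -0.04], [0, 0, -0.04], [0, 0, -0.04], [0, 0, -0.04], [0, 0, -0.04], [0, 0, -0.02]], turn=[[0, 0, 0.117], [0, 0, 0.117], [0, 0, 0.117], [0, 0, 0.117], [0, 0, 0.117], [0, 0, 0.117], [0, 0, 0.117], [0, 0, 0.117], [0, 0, 0.117], [0, 0, 0.117], [0, 0, 0.117], [0, 0, 0.117]])

```text
time_s: 12.87
position: [0.5047, -0.0962, 0.0738]
tool_rot: [[0.919, -0.395, -0.002], [-0.395, -0.919, 0.0], [-0.001, 0.0, -1.0]]
ft_force: [1.4, -0.8, -9.3]
grip_width: 0.0124
gripper_force: 97.5
```

Call:
move_arm(jaw=[1, 1, 1, 1, 1, 1, 1, 1, 1, 1, 1, 1], dp=[[0, 0, 0], [0, 0, -0.02], [0, 0, -0.04], [0, 0, -0.04], [0, 0, -0.04], [0, 0, -0.04], [0, 0, -0.04], [0, 0, -0.04], [0, 0, -0.04], [0, 0, -0.04], [0, 0, -0.04], [0, 0, -0.02]], turn=[[0, 0, -0.117], [0, 0, -0.117], [0, 0, -0.117], [0, 0, -0.117], [0, 0, -0.117], [0, 0, -0.117], [0, 0, -0.117], [0, 0, -0.117], [0, 0, -0.117], [0, 0, -0.117], [0, 0, -0.117], [0, 0, -0.117]])

```text
time_s: 13.87
position: [0.5048, -0.096, 0.0779]
tool_rot: [[0.533, 0.846, -0.001], [0.846, -0.533, 0.001], [-0.0, -0.001, -1.0]]
ft_force: [0.3, 1.4, -7.6]
grip_width: 0.0123
gripper_force: 97.8
```

Call:
move_arm(jaw=[1, 1, 1, 1, 1, 1, 1, 1, 1, 1, 1, 1], dp=[[0, 0, 0], [0, 0, -0.02], [0, 0, -0.04], [0, 0, -0.04], [0, 0, -0.04], [0, 0, -0.04], [0, 0, -0.04], [0, 0, -0.04], [0, 0, -0.04], [0, 0, -0.04], [0, 0, -0.04], [0, 0, -0.02]], turn=[[0, 0, 0.117], [0, 0, 0.117], [0, 0, 0.117], [0, 0, 0.117], [0, 0, 0.117], [0, 0, 0.117], [0, 0, 0.117], [0, 0, 0.117], [0, 0, 0.117], [0, 0, 0.117], [0, 0, 0.117], [0, 0, 0.117]])

```text
time_s: 14.87
position: [0.5057, -0.0966, 0.0831]
tool_rot: [[0.918, -0.395, 0.002], [-0.395, -0.918, -0.001], [0.002, 0.0, -1.0]]
ft_force: [0.5, -0.2, -1.2]
grip_width: 0.0129
gripper_force: 99.0
```

```bash
python3 look.py
```

```text
blue top z [0.1521 0.1533]
tin top z [0.0783 0.0797]
[ 0.50568792 -0.0966045   0.08305361] [-0.15401884 -0.20747827 -0.72979197] [-0.00777157 -0.05150501  0.07910596] [-2.39996349e+01  2.46322452e+01  8.97789774e+01 -1.57149186e-02
  6.54860291e+01  8.96839427e+01] 0.012640281047665751 yaw -23.677056753257148 14.9167
```

The bung is free: the pull has dropped to its own weight. I'll lift it clear.

Call:
move_arm(jaw=[1, 1, 1, 1, 1, 1, 1, 1, 1, 1, 1, 1], dp=[[0, 0, -0.2], [0, 0, -0.4], [0, 0, -0.7], [0, 0, -0.9], [0, 0, -1], [0, 0, -1], [0, 0, -1], [0, 0, -1], [0, 0, -1], [0, 0, -0.8], [0, 0, 0], [0, 0, 0]], turn=[[0, 0, 0], [0, 0, 0], [0, 0, 0], [0, 0, 0], [0, 0, 0], [0, 0, 0], [0, 0, 0], [0, 0, 0], [0, 0, 0], [0, 0, 0], [0, 0, 0], [0, 0, 0]])

```text
time_s: 15.92
position: [0.5053, -0.0963, 0.1629]
tool_rot: [[0.923, -0.386, 0.001], [-0.386, -0.923, -0.0], [0.001, 0.0, -1.0]]
ft_force: [-0.3, -0.6, -1.3]
grip_width: 0.0129
gripper_force: 99.0
```

Call:
move_arm(jaw=[1, 1, 1, 1, 1, 1, 1, 1, 1, 1, 1, 1], dp=[[-0.24, -1, 0], [-0.48, -2, 0], [-0.48, -2, 0], [-0.48, -2, 0], [-0.48, -2, 0], [-0.48, -2, 0], [-0.48, -2, 0], [-0.48, -2, 0], [-0.48, -2, 0], [-0.48, -2, 0], [-0.24, -1, 0], [0, 0, 0]], turn=[[0, 0, 0], [0, 0, 0], [0, 0, 0], [0, 0, 0], [0, 0, 0], [0, 0, 0], [0, 0, 0], [0, 0, 0], [0, 0, 0], [0, 0, 0], [0, 0, 0], [0, 0, 0]])

```text
time_s: 16.92
position: [0.5378, 0.1088, 0.1618]
tool_rot: [[0.924, -0.383, -0.001], [-0.383, -0.924, 0.0], [-0.001, 0.0, -1.0]]
ft_force: [-1.2, 0.6, -0.6]
grip_width: 0.0123
gripper_force: 99.0
```

```bash
python3 - <<'E'
from h import *
im,d=cams.get_image('side'); P=cloud('side',d).reshape(-1,3); c=im.reshape(-1,3).astype(int)
o=observe(); p=o['position']; print(p,o['ft_force'],o['grip_width'],o['time_s'])
b=(c[:,2]>1.6*c[:,0])&(c[:,2]>60)&(np.hypot(P[:,0]-p[0],P[:,1]-p[1])<.06)&(P[:,2]>.03)
Q=P[b];print(len(Q),np.percentile(Q,[2,50,98],axis=0).round(3))
cv2.imwrite('pics/held.png',im[...,::-1])
E
```

```text
[0.53776667 0.10749095 0.1619183 ] [-0.80940221  0.35372567 -0.89127989] 0.012471155683358935 16.9667
262 [[0.516 0.108 0.193]
 [0.526 0.121 0.214]
 [0.568 0.158 0.299]]
```

View pics/held.png

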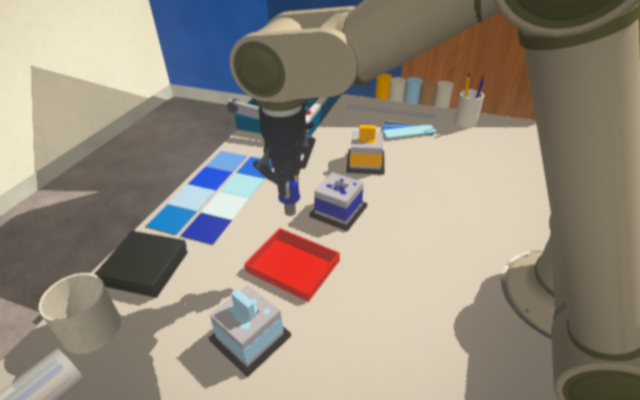

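The bung hangs from the gripper over the tray at side (290,200), and the tin is down in its frame at (340,200). I'll lower it and release.

Call:
move_arm(jaw=[1, 1, 1, 1, 1, 1, 1, 1, 1, 1, 1, 1], dp=[[0.2, 0, 0.8], [0.2, 0, 1.6], [0, 0, 1.7], [0, 0, 1.8], [0, 0, 1.8], [0, 0, 1.8], [0, 0, 1.7], [0, 0, 1.5], [0, 0, 1], [0, 0, 0.7], [0, 0, 0.3], [0, 0, 0]], turn=[[0, 0, 0], [0, 0, 0], [0, 0, 0], [0, 0, 0], [0, 0, 0], [0, 0, 0], [0, 0, 0], [0, 0, 0], [0, 0, 0], [0, 0, 0], [0, 0, 0], [0, 0, 0]])

```text
time_s: 17.97
position: [0.5417, 0.1049, 0.0151]
tool_rot: [[0.922, -0.386, -0.001], [-0.386, -0.922, -0.0], [-0.0, 0.0, -1.0]]
ft_force: [1.2, 0.2, 0.1]
grip_width: 0.0125
gripper_force: 99.0
```

Call:
move_arm(jaw=[1, 1, 3, 5, 5, 5, 5, 5, 5, 5], dp=[[0, 0, 0.1], [0, 0, 0.1], [0, 0, 0], [0, 0, 0], [0, 0, 0], [0, 0, 0], [0, 0, 0], [0, 0, 0], [0, 0, 0], [0, 0, 0]], turn=[[0, 0, 0], [0, 0, 0], [0, 0, 0], [0, 0, 0], [0, 0, 0], [0, 0, 0], [0, 0, 0], [0, 0, 0], [0, 0, 0], [0, 0, 0]])

```text
time_s: 18.8
position: [0.5418, 0.1052, 0.0134]
tool_rot: [[0.923, -0.386, -0.0], [-0.386, -0.923, 0.0], [-0.0, 0.0, -1.0]]
ft_force: [-0.3, 0.3, -0.5]
grip_width: 0.0502
gripper_force: 0.0
```

Call:
move_arm(jaw=[5, 5, 5, 5, 5, 5, 5, 5, 5, 5, 5, 5], dp=[[0, 0, -0.5], [0, 0, -1], [0, 0, -1.2], [0, 0, -1.5], [0, 0, -1.5], [0, 0, -1.5], [0, 0, -1.5], [0, 0, -1.5], [0, 0, -1.5], [0, 0, -1], [0, 0, 0], [0, 0, 0]], turn=[[0, 0, 0], [0, 0, 0], [0, 0, 0], [0, 0, 0], [0, 0, 0], [0, 0, 0], [0, 0, 0], [0, 0, 0], [0, 0, 0], [0, 0, 0], [0, 0, 0], [0, 0, 0]])

```text
time_s: 19.8
position: [0.5418, 0.1052, 0.1408]
tool_rot: [[0.923, -0.386, 0.001], [-0.386, -0.923, -0.0], [0.001, -0.0, -1.0]]
ft_force: [1.2, 0.0, -0.7]
grip_width: 0.0496
gripper_force: 0.0
```

```bash
python3 - <<'E'
from h import *
im,d=cams.get_image('side'); P=cloud('side',d).reshape(-1,3); c=im.reshape(-1,3).astype(int)
o=observe(); p=o['position']; print(p,o['ft_force'],o['grip_width'],o['time_s'])
b=(c[:,2]>1.6*c[:,0])&(c[:,2]>60)&(np.hypot(P[:,0]-p[0],P[:,1]-p[1])<.1)&(P[:,2]>.005)
Q=P[b];print(len(Q),np.percentile(Q,[2,50,98],axis=0).round(3) if len(Q) else '')
cv2.imwrite('pics/end.png',im[...,::-1])
E
```

```text
[0.54145275 0.10522078 0.1400258 ] [-0.16573382 -0.18681104  0.02250935] 0.05009066545481196 19.85
332 [[0.52  0.099 0.045]
 [0.54  0.113 0.069]
 [0.576 0.161 0.287]]
```

View pics/end.png

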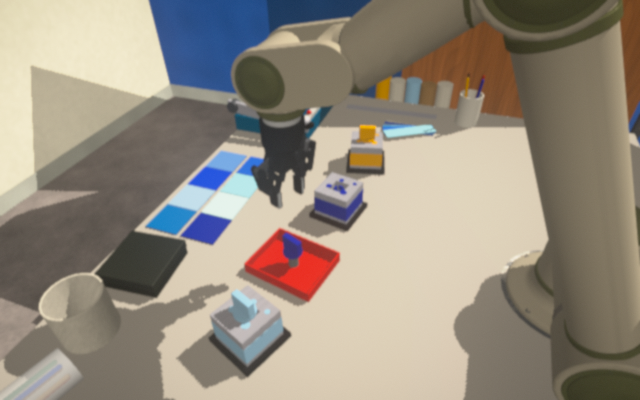

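The bung stands upright in the tray at side (292,250), the gripper is clear of it, and the tin is down. I'm handing the job in.

```bash
python3 -c "
from rig import ticket
print(ticket.close_job())"
```

```text
the job is handed in; nothing more can be done
None
```

I worked the bung free with eight twisting swings (the tin showed no lift), stood it upright in the red tray, and handed the job in at about 20 s; the hand-in returned no verdict.

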